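# Seat the clay roller in its rolling frame

### The arm

A 6-joint arm with a two-finger parallel gripper is mounted at the origin on the work surface. World frame = base frame: x ahead of the robot, y to its left, z up, the work surface at z = 0. Lengths are in m, angles in rad, forces in N, time in s.
With the tool pointing down it reaches from about 0.275 to 0.975 m from the base axis. Payload 8.4 kg.
Tool frame: the origin (TCP) lies at the very end of the fingers, on their centre line; the grasp point (between the pads) lies 19 mm behind it (tcp_to_grasp is the distance from the TCP to the grasp point, in m); z points along the fingers, y is the line along which they close (so a half turn about z gives the same grasp; the last joint's range is limited). The gripper opens to 92 mm and grips with 3 to 60 N. Pads are 20 mm wide; open, the fingers measure 128 mm over their backs; the gripper's body (75 mm by 189 mm) begins 69 mm behind the grasp point.
Start: joints at [-1.145, 0.353, 1.633, -0, 1.155, -0.002], TCP at [0.259, -0.569, 0.215] pointing down, gripper open.
Joint ranges: [-2.63, 2.63], [-0.92, 2.1], [0.06, 2.66], [-1.3, 4.44], [0, 2.69], [-3.02, 3.02]. Speed limits (rad/s): [2.22, 2.22, 2.79, 3.14, 3.14, 3.14].

### API

Orientations are given as a unit quaternion [w, x, y, z].
In Python, from workcell import * gives the robot as it stands. The module is installed in compiled form; this text tells all that it offers.
- The arm moves only by the tool move_arm, never from a script. Its argument "moves" is one flat list of numbers, 7 for each row, row after row: the shift along the tool's x, y, z normalised to -1 to 1, where 1 is 1 m, then the turn, a rotation vector about the tool's x, y, z normalised to -1 to 1, where 1 is 180 degrees, then the opening, from -1 (shut) to 1 (fully open). In form: [x, y, z, wx, wy, wz, gripper, x, y, z, wx, wy, wz, gripper, ...]. A call has 1 to 12 rows; each row is the pose to reach, as a shift and turn from the pose commanded when the call began, along the tool's axes at that moment, turning the shorter way round; what a row does not reach only later rows make up. A row lasts 1/8 s, in which the tool goes at most 62.5 mm and 10.7 degrees, less where a joint would pass 70% of its speed; a pose out of reach is approached as far as the arm can. A call with a number of a shift or a turn outside -1 to 1 is refused whole. A call with a gripper value outside its range is refused whole. The fingers move at their own pace and stop on an object; "force" is the grip in N (left out, the last holds). Time passes only in rows, so rows that repeat a pose let the fingers close. It gives the time, the measured TCP pose, the force, the opening and the grip force at its end, in the units of the state.
- read_state(): the state, without advancing time (a new reading comes with each control period).
- camera(name): name is "scene" or "side" or "wrist"; returns a dict with "img" (420x560x3 uint8, red, green, blue), "range_z" (420x560 float32, m along the optical axis (not along the pixel's ray), 0 where there is no reading), "K" (3x3 intrinsics, pixels), "world_from_camera" (4x4, takes a point from camera to world coordinates). Camera axes: x right, y down, z forward; pixel columns grow to the right and rows downward; lengths in m; the calibration is good to about 2 mm. A picture is of the moment at which its call begins.
- job_done(): hands the job in; it is judged then, once.
The state is a dict: "t": time; "joints": joint angles; "dq": joint speeds; "joint_torque": joint torques, N m; "tool_pos": TCP position; "ee_rot": TCP orientation; "contact_force": force on the tool from outside, world axes, zero at the start; "moment": the same for the moment, N m; "grip_width": finger opening in m; "gripper_force": force on a finger pad.
Only numpy, scipy, OpenCV 4.12 (cv2) and the standard library are available. Lean on these libraries where they do the work, as an engineer would, in place of code of your own. Each camera call takes 0.05 s, during which the arm holds its last target. There are 200 camera calls.

### The job

Two loose clay rollers lie on wooden rests on the pottery bench. Take the longer one, whose steel axle reaches across both uprights of the rolling frame, and lower it (do not drop it) so that both axle ends go down their open slots and sit fully home; either way round is fine. Leave the shorter roller where it lies.

Things in the scene. Friction and masses are not known exactly. Their poses are not given: they have to be found in the camera images.
- roller: Longer roller, loose, 0.28-0.56 kg: beech cylinder 48 dia x 150 mm on a 16 mm steel axle 230 mm long (40 mm out each end). Origin mid-axle on its axis; x along the axle, ends alike. Lies level, axis 42 mm above the bench, on a fixed plywood rest (board 150 x 75 x 10 mm) whose V supports, under 30 mm high, touch it only near the beech's ends: grip its middle from above, across the diameter.
- short_roller: Shorter roller, a bystander, loose: beech cylinder 48 mm in diameter but only 90 mm long, on a 16 mm axle 140 mm long, too short to reach both uprights. Origin mid-axle on its axis; x along the axle. Lies on a like, shorter rest, axis 42 mm above the bench.
- frame: Rolling frame, fixed: plywood bed 270 x 130 x 12 mm with a grey mat and two plywood uprights across it, 18 mm thick, 110 wide, 76 high above the bench, 170 mm free between them. Origin: centre of the bed's underside, on the bench; z up, x along the axle line, uprights centred at x = -94 and +94 mm.
- seat (a point): Fixed point of the frame, 44 mm above its origin, same axes: where the roller's origin is when home (end play 10 mm either way along x; beech 7 mm clear of the mat). Each upright's slot, centred on y = 0, is open at the top: 56 mm wide there, narrowing over aluminium lips to 24 mm at 56 mm above the bench, then straight, with a shallow V bottom 35 mm above the bench that centres the axle.
Things that resemble listed ones, but are neither listed nor needed, are in the scene too. What is shaped like the roller but blue or purple is not meant.

How it is judged:
By the outcome, as a careful person would: the job done as asked, in the order asked, and still so for the second after the job is handed in, with the robot touching nothing.
It also fails if it takes over 38 s, if anything falls off the work surface, if the arm or the gripper's body presses on something with over 40 N, if the wrist force passes 120 N, or if a joint passes its speed limit or range.

## Working session

There is one attempt and no reset: what is moved stays moved. The work goes in short steps, Python scripts to look and compute and a tool call to move; the robot and the scene stay as the last step left them, time stands still between calls to the robot, and variables do not carry over. Pictures are saved under pics/ and viewed, at most 10 in all, crops included, and the job is handed in when it is done.

Besides the shell and the picture viewer there is one more tool, called after "Request:" as name(argument=value, ...) on one line, values as JSON. move_arm: Moves the arm, as the interface text tells. Its arguments: {"type":"object","properties":{"moves":{"type":"array","items":{"type":"number"}},"force":{"type":"number"}},"required":["moves"]}

```bash
mkdir -p pics
python3 - <<'E'
from workcell import *
import cv2,numpy as np
a=[]
for n in("scene","side"):
    c=camera(n);np.savez(n,**c);cv2.imwrite(f"pics/{n}0.png",c["img"][:,:,::-1]);print(n,c["world_from_camera"].round(3).tolist(),c["K"].round(1).tolist())
s=read_state();print(s)
E
```

```text
scene [[-0.582, 0.613, -0.534, 1.201], [0.813, 0.426, -0.397, 0.629], [-0.016, -0.665, -0.746, 1.175], [0.0, 0.0, 0.0, 1.0]] [[516.6, 0.0, 275.3], [0.0, 516.6, 208.2], [0.0, 0.0, 1.0]]
side [[-0.922, -0.26, 0.288, -0.055], [-0.388, 0.629, -0.674, 1.135], [-0.006, -0.733, -0.68, 1.169], [0.0, 0.0, 0.0, 1.0]] [[528.6, 0.0, 271.9], [0.0, 528.6, 214.3], [0.0, 0.0, 1.0]]
{'t': 0.1, 'joints': array([-1.14542203e+00,  3.53564995e-01,  1.63402692e+00,  1.82678636e-05,
        1.15522813e+00, -2.40743680e-03]), 'dq': array([ 0.00129642, -0.00165913, -0.00214263,  0.00043871, -0.0002678 ,
       -0.00015606]), 'joint_torque': array([ 9.18224396e-04, -5.94905376e+01, -3.34931231e+01,  6.99448097e-02,
        1.83721835e-02, -2.60024979e-05]), 'tool_pos': array([ 0.25910426, -0.56828144,  0.21396151]), 'ee_rot': array([-6.01778261e-04,  9.77213024e-01,  2.12260050e-01, -1.20653414e-04]), 'contact_force': array([-0.42654981,  0.26461055, -0.38839407]), 'moment': array([-0.05198226,  0.01105051,  0.04560897]), 'gripper_force': 0.0, 'grip_width': 0.09217178748357514}
```

View pics/scene0.png

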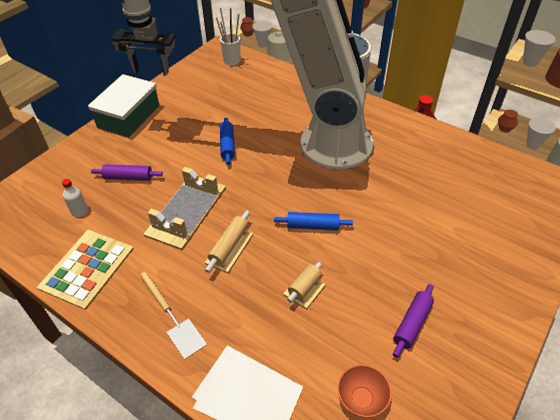

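View pics/side0.png

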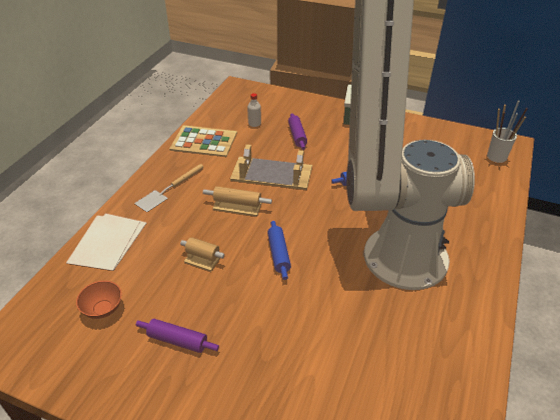

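The scene view shows the long roller at about (229,242), with axle ends near (248,213) and (209,270). The frame is at about (186,210) and the short roller at (305,283). In the side view the long roller is at (237,198) and the frame at (272,172).

```bash
cat > h.py <<'E'
import numpy as np,cv2
def cloud(c):
    z=c["range_z"].astype(float);v,u=np.indices(z.shape);K=c["K"]
    P=np.stack([(u-K[0,2])/K[0,0]*z,(v-K[1,2])/K[1,1]*z,z],-1)
    T=c["world_from_camera"];W=P@T[:3,:3].T+T[:3,3];W[z==0]=np.nan;return W
def rect(P):
    (c,s,a)=cv2.minAreaRect((P[:,:2]*1000).astype(np.float32));b=cv2.boxPoints((c,s,a));
    e=[b[1]-b[0],b[2]-b[1]];e=max(e,key=np.linalg.norm)
    return np.round(c,1),np.round(sorted(s),1),round(np.degrees(np.arctan2(e[1],e[0]))%180,1)
E
python3 - <<'E'
from h import *
from scipy import ndimage as nd
for n,seeds in (("scene",[(229,242),(205,182),(168,222)]),("side",[(237,198),(246,155),(299,160)])):
    c=dict(np.load(n+".npz"));W=cloud(c)
    for name,(u,v) in zip(("roller","upA","upB"),seeds): print(n,name,W[v,u].round(4))
    z=W[...,2]; 
    for zl,zh in ((.036,.1),(.062,.085)):
        L,k=nd.label((z>zl)&(z<zh))
        for i in range(1,k+1):
            P=W[L==i]
            if 40<len(P)<6000: print(zl,len(P),rect(P),P[:,2].max().round(3))
E
```

```text
scene roller [0.5759 0.003  0.0598]
scene upA [ 0.4358 -0.2051  0.0565]
scene upB [ 0.5943 -0.2195  0.0119]
0.036 1350 (array([   25.4, -1369.5]), array([244.2, 493.5]), np.float32(143.9)) 0.1
0.036 866 (array([-919. ,  -91.5]), array([134. , 277.3]), np.float32(108.1)) 0.1
0.036 184 (array([-945.3,  251.8]), array([43.8, 57.6]), np.float32(4.3)) 0.1
0.036 377 (array([-197.8, -617.4]), array([77.3, 92.5]), np.float32(43.8)) 0.1
0.036 1862 (array([ 299.2, -697.5]), array([155.8, 217.4]), np.float32(11.0)) 0.1
0.036 348 (array([ 219.3, -300.5]), array([ 42.5, 162.3]), np.float32(40.9)) 0.054
0.036 894 (array([65.1, 39.8]), array([ 75.2, 190.6]), np.float32(120.0)) 0.1
0.036 395 (array([ 525.4, -464.1]), array([ 45.5, 152.5]), np.float32(123.2)) 0.053
0.036 183 (array([ 439.2, -261. ]), array([23.5, 53.2]), np.float32(108.0)) 0.079
0.036 173 (array([ 427.7, -200.8]), array([26.7, 53.6]), np.float32(104.5)) 0.081
0.036 350 (array([ 714.7, -472.4]), array([40.7, 51.2]), np.float32(163.1)) 0.1
0.036 223 (array([ 621.7, -221.8]), array([23.9, 54.9]), np.float32(103.0)) 0.083
0.036 957 (arra
[... 3133 characters left out ...]
7, -471.2]), array([35.2, 53.9]), np.float32(35.9)) 0.085
0.062 121 (array([-197.7, -594.4]), array([46.8, 76. ]), np.float32(175.3)) 0.085
0.062 59 (array([ 621.1, -227.7]), array([19.5, 41.1]), np.float32(106.3)) 0.085
0.062 57 (array([ 436.7, -263.2]), array([17.5, 40.3]), np.float32(102.5)) 0.085
0.062 55 (array([ 605.7, -152.3]), array([21., 41.]), np.float32(97.3)) 0.083
0.062 52 (array([ 422.8, -192. ]), array([18.8, 42.1]), np.float32(103.0)) 0.083
0.062 254 (array([560.4, -10.5]), array([ 35.7, 150.9]), np.float32(8.4)) 0.075
0.062 199 (array([553.4, 239.7]), array([36.4, 91. ]), np.float32(177.2)) 0.074
0.062 410 (array([-1.1, 72.3]), array([ 67.1, 179.9]), np.float32(179.5)) 0.085
```

Request:
move_arm(moves=[0.476,-0.319,-0.1,0,0,0.075,1,0.476,-0.319,-0.1,0,0,0.075,1,0.476,-0.319,-0.1,0,0,0.075,1,0.476,-0.319,-0.1,0,0,0.075,1,0.476,-0.319,-0.1,0,0,0.075,1,0.476,-0.319,-0.1,0,0,0.075,1,0.476,-0.319,-0.1,0,0,0.075,1,0.476,-0.319,-0.1,0,0,0.075,1,0.476,-0.319,-0.1,0,0,0.075,1,0.476,-0.319,-0.1,0,0,0.075,1,0.476,-0.319,-0.1,0,0,0.075,1,0.476,-0.319,-0.1,0,0,0.075,1])

```text
t: 1.6
tool_pos: [0.5591, -0.0822, 0.314]
ee_rot: [0.0, 0.995, 0.096, -0.001]
contact_force: [1.0, 1.2, -0.1]
grip_width: 0.0919
gripper_force: 0.0
```

Run:
```python
from workcell import *
from h import *
c=camera("wrist");np.savez("w1",**c);cv2.imwrite("pics/w1.png",c["img"][:,:,::-1]);print(c["world_from_camera"].round(3).tolist())
s=read_state();print(s["t"],s["tool_pos"],s["ee_rot"],np.abs(s["dq"]).max())
```

```text
[[0.189, -0.95, -0.248, 0.63], [-0.982, -0.183, -0.048, -0.069], [-0.0, 0.252, -0.968, 0.484], [0.0, 0.0, 0.0, 1.0]]
1.65 [ 0.55906675 -0.08239844  0.31411113] [ 1.13660835e-04  9.95460164e-01  9.51773372e-02 -5.67941266e-04] 0.003808286000899784
```

View pics/w1.png

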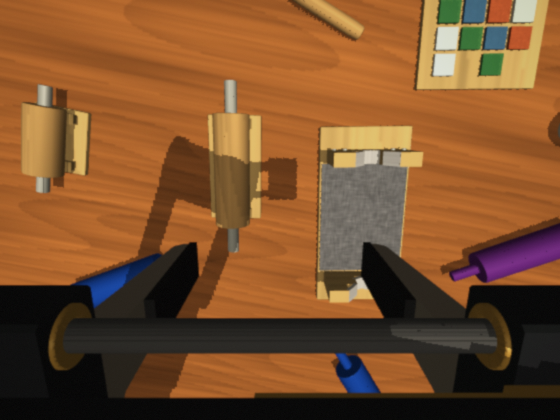

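The wrist view shows the roller with axle ends at about (231,82) and (234,250). The frame's uprights are near (375,158) and (345,290), the second partly hidden by a finger.

```bash
cat >> h.py <<'E'
def ray(c,uv,h):
    K=c["K"];T=c["world_from_camera"];d=T[:3,:3]@np.array([(uv[0]-K[0,2])/K[0,0],(uv[1]-K[1,2])/K[1,1],1]);return T[:3,3]+d*(h-T[2,3])/d[2]
E
python3 - <<'E'
from h import *
from scipy import ndimage as nd
c=dict(np.load("w1.npz"));W=cloud(c);z=W[...,2]
for zl,zh in ((.035,.1),(.072,.085)):
    L,k=nd.label((z>zl)&(z<zh))
    for i in range(1,k+1):
        P=W[L==i]
        if 40<len(P)<9000: print(zl,len(P),rect(P),np.percentile(P[:,2],95).round(4))
# bed outline and mat
hsv=cv2.cvtColor(c["img"],cv2.COLOR_RGB2HSV)
g=(hsv[...,1]<60)&(z<.03)&(z>.005);L,k=nd.label(g)
for i in range(1,k+1):
    P=W[L==i]
    if len(P)>1500:print("mat",len(P),rect(P),P[:,2].mean())
# roller silhouettes: mid of edges per row -> axis
m=(z>.03)&(z<.1)
for rows in ((88,104),(130,220),(238,246)):
    pts=[]
    for v in range(*rows):
        u=np.where(m[v,195:275])[0]+195
        pts.append((u.mean(),v,np.ptp(u)))
    pts=np.array(pts);print(rows,pts[[0,-1]], [ray(c,p,.044)[:2].round(4) for p in pts[[0,-1]]])
for uv in ((231,81),(234,251)): print(ray(c,uv,.046))
E
```

```text
0.035 4769 (array([563.2, -16. ]), array([ 47.2, 229.5]), np.float32(9.7)) 0.0657
0.035 3637 (array([556.1, 232.1]), array([ 45.5, 140. ]), np.float32(0.9)) 0.0656
0.035 1432 (array([ 616.9, -196.3]), array([ 18.2, 110.8]), np.float32(101.5)) 0.0768
0.035 2061 (array([ 516.6, -453.3]), array([ 41.2, 118.7]), np.float32(122.2)) 0.0479
0.035 1031 (array([367.6, 121.8]), array([ 40.2, 119.6]), np.float32(124.7)) 0.0481
0.035 778 (array([ 428.2, -210.4]), array([19.7, 63.5]), np.float32(101.1)) 0.0765
0.035 640 (array([ 254.1, -272.7]), array([41.7, 63.2]), np.float32(41.7)) 0.0477
0.072 341 (array([ 608.9, -156.9]), array([17.5, 30.4]), np.float32(102.9)) 0.0771
0.072 375 (array([ 624.6, -235.3]), array([17.6, 31.2]), np.float32(100.9)) 0.0771
0.072 276 (array([ 424.7, -194.3]), array([19. , 30.3]), np.float32(100.6)) 0.077
mat 7486 (array([ 524.6, -214.7]), array([122.2, 164.6]), np.float32(11.4)) 0.01271781745969834
(88, 104) [[230.   88.   12. ]
 [230.5 103.   11. ]] [array([0.667, 0.002]), array([ 0.6493, -0.0014])]
(130, 220) [[231.36111111 130.          36.        ]
 [232.5        219.          33.        ]] [array([ 0.6163, -0.0076]), array([ 0.4968, -0.0277])]
(238, 246) [[233. 238.  10.]
 [233. 245.  10.]] [array([ 0.4691, -0.0327]), array([ 0.4587, -0.0343])]
[0.67529602 0.00164411 0.046     ]
[ 0.4506945  -0.03728735  0.046     ]
```

Request:
move_arm(moves=[0.016,-0.064,0.19,0,0,0.006,1,0.016,-0.064,0.19,0,0,0.006,1,0.016,-0.064,0.19,0,0,0.006,1,0.016,-0.064,0.19,0,0,0.006,1,0.016,-0.064,0.19,0,0,0.006,1,0.016,-0.064,0.23,0,0,0.006,1,0.016,-0.064,0.26,0,0,0.006,1,0.016,-0.064,0.28,0,0,0.006,1,0.016,-0.064,0.289,0,0,0.006,1,0.016,-0.064,0.289,0,0,0.006,1,0.016,-0.064,0.289,0,0,0.006,1])

```text
t: 3.02
tool_pos: [0.5647, -0.0154, 0.027]
ee_rot: [0.0, 0.996, 0.086, 0.001]
contact_force: [-0.4, -0.0, 0.6]
grip_width: 0.0921
gripper_force: 0.0
```

Run:
```python
from workcell import *
from h import *
c=camera("side");cv2.imwrite("pics/s2.png",cv2.resize(c["img"][130:280,150:350,::-1],None,fx=3,fy=3))
s=read_state();print(s["t"],s["tool_pos"],s["ee_rot"],s["contact_force"])
```

```text
3.075 [ 0.56452874 -0.01528406  0.02689032] [1.22683719e-04 9.96254360e-01 8.64650364e-02 1.01658993e-03] [ 0.44539067 -0.60235966  0.42479888]
```

View pics/s2.png

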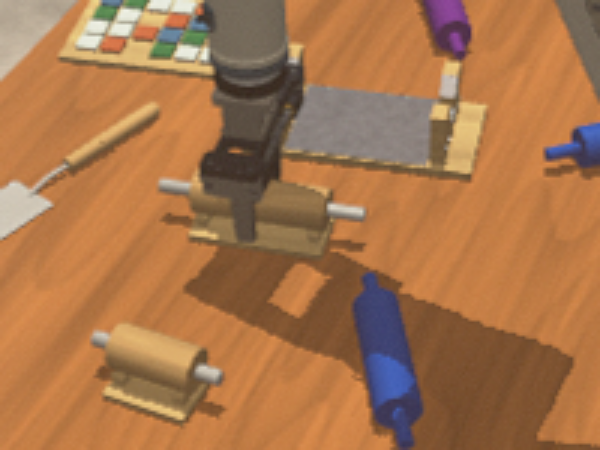

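The crop shows the fingers straddling the beech near its middle, with the near finger at (243,210) and the beech spanning columns 192–328. Next I close the gripper.

Request:
move_arm(moves=[0,0,0,0,0,0,-1,0,0,0,0,0,0,-1,0,0,0,0,0,0,-1,0,0,0,0,0,0,-1,0,0,0,0,0,0,-1,0,0,0,0,0,0,-1], force=35)

```text
t: 3.82
tool_pos: [0.5635, -0.015, 0.0255]
ee_rot: [-0.0, 0.996, 0.087, -0.0]
contact_force: [0.3, -0.2, 0.3]
grip_width: 0.0473
gripper_force: 35.0
```

Request:
move_arm(moves=[0,0,-0.03,0,0,0,-1,0,0,-0.08,0,0,0,-1,0,0,-0.12,0,0,0,-1,-0.02,0.05,-0.12,0,0,-0.007,-1,-0.04,0.1,-0.12,0,0,-0.007,-1,-0.06,0.15,-0.12,0,0,-0.007,-1,-0.068,0.175,-0.12,0,0,-0.007,-1,-0.073,0.19,-0.12,0,0,-0.007,-1,-0.073,0.19,-0.12,0,0,-0.007,-1,-0.073,0.19,-0.12,0,0,-0.007,-1])

```text
t: 5.08
tool_pos: [0.5244, -0.2138, 0.1453]
ee_rot: [-0.0, 0.995, 0.098, -0.0]
contact_force: [0.5, 0.0, -4.1]
grip_width: 0.0473
gripper_force: 35.0
```

Run:
```python
from workcell import *
from h import *
from scipy import ndimage as nd
s=read_state();print(s["t"],s["tool_pos"],s["ee_rot"],s["contact_force"],s["grip_width"])
c=camera("wrist");np.savez("w2",**c);cv2.imwrite("pics/w2.png",c["img"][:,:,::-1])
W=cloud(c);z=W[...,2]
for zl,zh in ((.05,.085),(.072,.085),(.13,.2)):
    L,k=nd.label((z>zl)&(z<zh))
    for i in range(1,k+1):
        P=W[L==i]
        if 60<len(P): print(zl,len(P),rect(P),np.percentile(P[:,2],95).round(4))
```

```text
5.075 [ 0.52437781 -0.21376262  0.14532562] [-3.53733292e-04  9.95209593e-01  9.77634184e-02 -2.35094856e-04] [ 0.48274573  0.04973024 -4.06599444] 0.0472885241973519
0.05 1750 (array([ 623.7, -229.9]), array([18.1, 41.4]), np.float32(101.3)) 0.0768
0.05 1720 (array([ 609.9, -162.5]), array([18.1, 41.5]), np.float32(101.7)) 0.0768
0.05 67 (array([ 432.6, -189.2]), array([1.4, 6.6]), np.float32(95.9)) 0.0664
0.05 72 (array([ 449.6, -272.4]), array([1.6, 6.4]), np.float32(99.2)) 0.067
0.072 1219 (array([ 624.7, -235.1]), array([18., 31.]), np.float32(101.3)) 0.0769
0.072 1187 (array([ 608.9, -157.3]), array([17.9, 30.9]), np.float32(101.7)) 0.0769
0.13 26518 (array([ 564.5, -197.8]), array([ 77.4, 137.5]), np.float32(26.8)) 0.1888
0.13 3423 (array([ 477.9, -223.7]), array([38.1, 46.3]), np.float32(101.0)) 0.1852
```

View pics/w2.png

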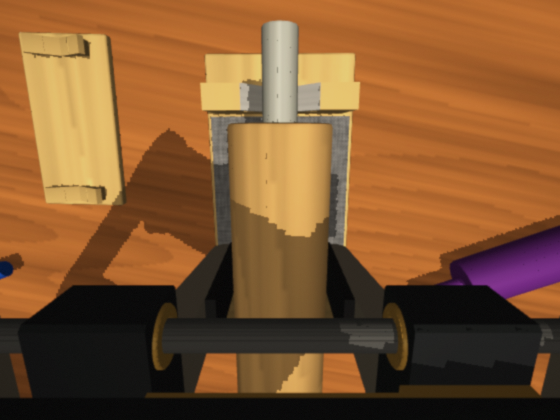

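The axle tip at (280,22) and the far slot, between about (247,95) and (320,95), are nearly lined up. I'll measure the remaining offset from the axle points.

Run:
```python
from h import *
c=dict(np.load("w2.npz"));W=cloud(c);z=W[...,2]
m=z>.12
f=np.radians(11.5);X=np.array([np.cos(f),np.sin(f)]);Y=np.array([-X[1],X[0]]);F=np.array([.5247,-.2149])
def loc(p): return ((p[:2]-F)@X).round(4),((p[:2]-F)@Y).round(4)
r=np.where(m[:,280])[0][0];print("tip row",r,loc(W[r+1,280]),W[r+1,280])
for v in (30,45,60,80,100,115,135,160,190,215):
    u=np.where(m[v,150:400])[0]+150;p=W[v][u];q=(p[0]+p[-1])/2
    uc=(u[0]+u[-1])/2;print(v,u[0],u[-1],loc(q),"top",p[:,2].max().round(4),"ray",loc(ray(c,(uc,v),.164)))
```

```text
tip row 20 (np.float64(0.1139), np.float64(-0.0005)) [ 0.63639756 -0.19265151  0.16842567]
30 261 298 (np.float64(0.1123), np.float64(-0.0003)) top 0.1699 ray (np.float64(0.1118), np.float64(-0.0002))
45 261 298 (np.float64(0.1067), np.float64(-0.0002)) top 0.1703 ray (np.float64(0.1061), np.float64(-0.0002))
60 262 297 (np.float64(0.1005), np.float64(-0.0002)) top 0.1698 ray (np.float64(0.1002), np.float64(-0.0002))
80 262 297 (np.float64(0.0924), np.float64(-0.0001)) top 0.17 ray (np.float64(0.0922), np.float64(-0.0001))
100 262 297 (np.float64(0.0842), np.float64(-0.0001)) top 0.17 ray (np.float64(0.084), np.float64(-0.0001))
115 262 297 (np.float64(0.0778), np.float64(-0.0001)) top 0.1699 ray (np.float64(0.0777), np.float64(-0.0001))
135 228 331 (np.float64(0.0691), np.float64(-0.0)) top 0.1856 ray (np.float64(0.069), np.float64(-0.0))
160 229 330 (np.float64(0.0582), np.float64(0.0)) top 0.1859 ray (np.float64(0.0578), np.float64(0.0001))
190 230 329 (np.float64(0.0446), np.float64(0.0003)) top 0.1864 ray (np.float64(0.0438), np.float64(0.0001))
215 231 328 (np.float64(0.0328), np.float64(0.0)) top 0.1862 ray (np.float64(0.0316), np.float64(0.0002))
```

Axis height is 0.162 and the lateral error is under 0.5 mm, so I need to lower it by about 118 mm, slowing near the bottom.

Request:
move_arm(moves=[0,0,0.04,0,0,0,-1,0,0,0.07,0,0,0,-1,0,0,0.085,0,0,0,-1,0,0,0.095,0,0,0,-1,0,0,0.103,0,0,0,-1,0,0,0.11,0,0,0,-1,0,0,0.114,0,0,0,-1,0,0,0.116,0,0,0,-1,0,0,0.117,0,0,0,-1,0,0,0.117,0,0,0,-1])

```text
t: 6.38
tool_pos: [0.5245, -0.2149, 0.0287]
ee_rot: [0.0, 0.995, 0.097, 0.0]
contact_force: [-0.2, -0.0, -6.0]
grip_width: 0.0473
gripper_force: 35.0
```

Request:
move_arm(moves=[0,0,0.0007,0,0,0,-1,0,0,0.0014,0,0,0,-1,0,0,0.0018,0,0,0,-1,0,0,0.0018,0,0,0,-1])

```text
t: 6.88
tool_pos: [0.5246, -0.2149, 0.028]
ee_rot: [0.0, 0.995, 0.098, 0.0]
contact_force: [-4.9, 1.8, 10.4]
grip_width: 0.0474
gripper_force: 35.0
```

Run:
```python
from workcell import *
from h import *
s=read_state();print(s["t"],s["tool_pos"],s["contact_force"],s["moment"])
c=camera("side");cv2.imwrite("pics/s3.png",cv2.resize(c["img"][130:210,210:340,::-1],None,fx=5,fy=5))
```

```text
6.875 [ 0.5246141  -0.21492408  0.02798926] [-4.891665    1.77595469 10.4106618 ] [ 0.26596053  0.6938408  -0.01703931]
```

View pics/s3.png

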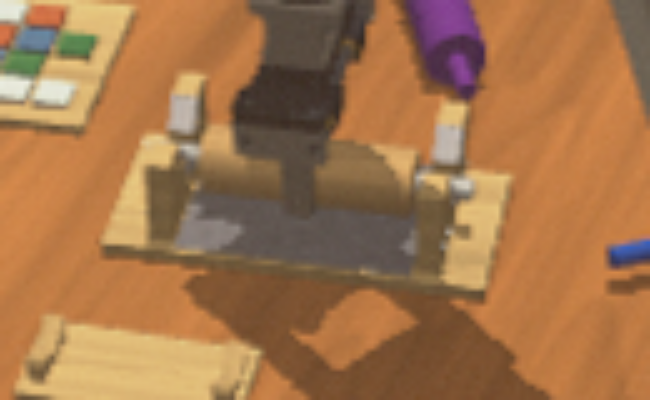

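The axle is in both slots, with ends near (188,155) and (462,187), and the contact force is now 10 N upward, so it's resting on the bottoms. I release and then rise.

Request:
move_arm(moves=[0,0,0,0,0,0,-0.1,0,0,0,0,0,0,0.3,0,0,0,0,0,0,0.7,0,0,0,0,0,0,0.7,0,0,0,0,0,0,0.7,0,0,-0.02,0,0,0,0.7,0,0,-0.06,0,0,0,0.7,0,0,-0.12,0,0,0,0.7,0,0,-0.17,0,0,0,0.7,0,0,-0.2,0,0,0,0.7,0,0,-0.2,0,0,0,0.7,0,0,-0.2,0,0,0,0.7])

```text
t: 8.43
tool_pos: [0.5238, -0.2146, 0.2257]
ee_rot: [-0.0, 0.995, 0.098, -0.001]
contact_force: [0.4, -0.3, -0.6]
grip_width: 0.078
gripper_force: 0.0
```

Run:
```python
from workcell import *
from h import *
s=read_state();print(s["t"],s["tool_pos"],s["contact_force"],s["grip_width"])
c=camera("wrist");cv2.imwrite("pics/w4.png",c["img"][:,:,::-1])
f=np.radians(11.5);X=np.array([np.cos(f),np.sin(f)]);Y=np.array([-X[1],X[0]]);F=np.array([.5247,-.2149])
for n in("wrist","side","scene"):
    W=cloud(camera(n)if n!="wrist" else c);x=(W[...,:2]-F)@X;y=(W[...,:2]-F)@Y;z=W[...,2]
    for lo,hi in((-.116,-.104),(-.083,-.077),(-.07,-.03),(.03,.07),(.077,.083),(.104,.116)):
        m=(x>lo)&(x<hi)&(abs(y)<.022)&(z>.03)&(z<.1);print(n,lo,m.sum(),np.percentile(z[m],95).round(4) if m.sum() else 0,np.nanmean(y[m]).round(4) if m.sum() else 0)
    m=(abs(y)<.006)&(z>.036)&(z<.06);print("x extent",np.percentile(x[m],[0.5,99.5]) if m.any() else 0)
```

```text
8.425 [ 0.52378169 -0.21455488  0.22567733] [ 0.35234157 -0.32882813 -0.61800835] 0.0779641480580368
wrist -0.116 114 0.0521 -0.0
wrist -0.083 2 0.0521 -0.0007
wrist -0.07 1368 0.0681 -0.0001
wrist 0.03 1724 0.0685 -0.0001
wrist 0.077 90 0.0526 -0.001
wrist 0.104 159 0.0528 -0.0012
x extent [-0.25927851  0.11395236]
side -0.116 21 0.0628 0.0012
side -0.083 12 0.0665 0.0016
side -0.07 111 0.071 0.0111
side 0.03 116 0.072 0.0113
side 0.077 12 0.0593 0.0012
side 0.104 3 0.054 -0.0034
x extent [-0.28615434  0.11028311]
scene -0.116 11 0.0517 0.0023
scene -0.083 1 0.0525 -0.0212
scene -0.07 129 0.0697 0.0071
scene 0.03 156 0.069 0.0062
scene 0.077 10 0.0512 0.0009
scene 0.104 33 0.0572 0.0021
x extent [-0.32129242  0.11442825]
```

View pics/w4.png

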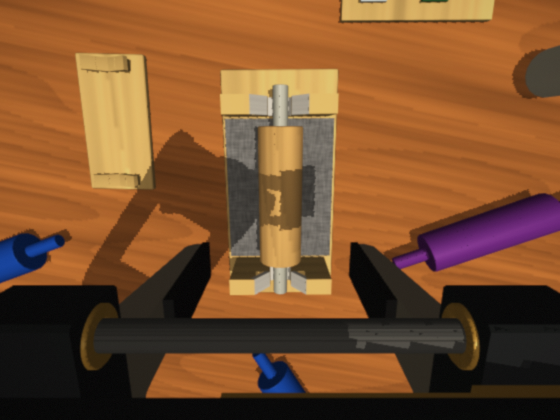

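The axle lies in both slots: the far end is at (280,100) and the near end at (280,278). I'll check its centring against the uprights more closely.

Run:
```python
from workcell import *
from h import *
from scipy import ndimage as nd
Z=[];cs=[camera("wrist") for _ in range(4)];c=cs[0]
c["range_z"]=np.mean([k["range_z"] for k in cs],0);W=cloud(c);z=W[...,2]
L,k=nd.label((z>.073)&(z<.085));Q=[]
for i in range(1,k+1):
    P=W[L==i]
    if len(P)>150: r=rect(P);print(len(P),r,np.median(P[:,2]).round(4));Q.append(r[0])
m=(z>.03)&(z<.1)
for v in (86,90,118,122,140,170,200,225,250,272,285):
    u=np.where(m[v,240:320]& (z[v,240:320]<.07))[0]+240;
    uu=np.arange(270,291);print(v,u[[0,-1]],ray(c,((u[0]+u[-1])/2,v),.046)[:2].round(4),np.sort(z[v,uu])[-4:].mean().round(4))
```

```text
604 (array([ 624.6, -235.8]), array([17.7, 28.6]), np.float32(101.4)) 0.0754
608 (array([ 608.6, -156.8]), array([17. , 29.6]), np.float32(101.1)) 0.0755
422 (array([ 424.5, -193.9]), array([18.1, 29. ]), np.float32(101.5)) 0.0754
420 (array([ 440.9, -273. ]), array([17.7, 29. ]), np.float32(101.7)) 0.0754
86 [273 287] [ 0.635  -0.1935] 0.0517
90 [273 287] [ 0.6313 -0.1942] 0.0519
118 [273 287] [ 0.6046 -0.1995] 0.052
122 [273 287] [ 0.6008 -0.2002] 0.0732
140 [258 302] [ 0.5829 -0.2038] 0.0678
170 [259 302] [ 0.5523 -0.2104] 0.1081
200 [259 301] [ 0.5199 -0.2162] 0.0675
225 [259 301] [ 0.4918 -0.2217] 0.0673
250 [260 300] [ 0.4625 -0.2275] 0.0674
272 [240 319] [ 0.4357 -0.2322] 0.0914
285 [260 301] [ 0.4196 -0.2366] 0.0718
```

```bash
python3 -c "
from workcell import *
print(job_done())"
```

```text
the job is handed in; nothing more can be done
None
```

The longer roller is in the frame with both axle ends down their slots: measured axle-top heights match home to under 1 mm, and one end sits about 0.8 mm off slot centre. The shorter roller was not touched, and the job was handed in at about 9 s with the gripper clear.

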